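Put the paper-mounter's hand tools away in their fitted trays

TASK

The pasting is finished: put the red-handled awl, the paste brush, the brass weight and the green clip away, each in the foam tray whose yellow cut-out has its shape, lying flat on the cut-out's floor and the same way round as the cut-out (the weight standing upright). Let go of everything, and leave the small white paste jar and the thread spool standing where they are.

Things in the scene. Friction and masses are not known exactly. Their poses are not given: they have to be found in the camera images.
- awl_grip (a point): Awl lying flat: red rounded-square handle 26 mm wide and high, steel ferrule, thin pointed steel shank. The point is on its centre line, 13 mm above the underside: grip here, across y. x points to the awl's tip, z up: handle from -60 to 19 mm, ferrule (19 mm thick) to 35 mm, shank (7 mm thick) to 91 mm. About 70 g.
- brush_grip (a point): Stiff flat paste brush lying flat: pale wooden handle 24 mm wide, 14 mm high; steel ferrule 48 mm wide, 16 mm high; white bristles 46 mm wide. The point is in the handle, 7 mm above the underside: grip here, across y. x points to the bristles, z up: handle from -62 to 24 mm, ferrule to 44 mm, bristles to 86 mm. About 60 g.
- weight_mid (a point): Round brass paper weight standing upright: body 50 mm in diameter and 38 mm high, knob of 26 mm diameter on top, 64 mm high in all. The point is on its axis, 32 mm above the underside; z up. Grip the upper part of its body, with the fingertips at least 12 mm above its underside so that they stay above the tray's foam. About 0.55 kg.
- clip_mid (a point): Green spring clip lying flat: wedge-shaped body 50 mm wide (y), from x = -24 (23 mm high) to 20 mm (jaw, 8 mm high), with two round-ended tabs 26 mm wide reaching back to -45 mm, the upper one rising to 28 mm. The point is 11 mm above the underside. x points from tabs to jaw, z up. Grip it across its 50 mm width, at the point or a few mm behind it. About 50 g.
- awl_tray: Dark foam tray, 182 x 108 mm, with a yellow-floored awl-shaped cut-out. Fixed. Cut-out floor 4 mm above the bench, foam top 14 mm. Origin at bench level under where awl_grip belongs, awl x along tray x. Cut-out: handle part 44 mm wide from x = -68 to 43 mm, shank part 22 mm wide on to 98 mm. A finger slot (floor 4 mm) for x = -34 to 34 mm crosses the whole tray along y.
- brush_tray: Dark foam tray, 180 x 108 mm, with a yellow-floored brush-shaped cut-out. Fixed. Cut-out floor 4 mm above the bench, foam top 14 mm. Origin at bench level under where brush_grip belongs, brush x along tray x. Cut-out: handle part 40 mm wide from x = -70 to 16 mm, head part 66 mm wide on to 94 mm. A finger slot (floor 4 mm) for x = -34 to 34 mm crosses the whole tray along y.
- weight_tray: Dark foam tray, 106 x 106 mm, with a round yellow-floored cut-out 68 mm in diameter for the brass weight. Fixed. Cut-out floor 4 mm above the bench, foam top 14 mm. Origin at bench level under the centre of the cut-out. No finger slot.
- clip_tray: Dark foam tray, 108 x 108 mm, with a yellow-floored cut-out for the clip. Fixed. Cut-out floor 4 mm above the bench, foam top 14 mm. Origin at bench level under where clip_mid belongs, clip x along tray x. Cut-out: tab part 42 mm wide from x = -52 to -26 mm, body part 66 mm wide on to 26 mm. A finger slot (floor 4 mm) for x = -30 to 26 mm crosses the whole tray along y.
- paste_pot: Bystander: small white paste jar with a white cap, 40 mm in diameter, 46 mm high, loose; origin under its centre. Leave it standing where it is.
- spool: Bystander: wooden spool of blue-grey thread standing upright, 40 mm in diameter, 46 mm high, loose; origin under its centre. Leave it standing where it is.
Mind the look-alikes: they are no part of the job. Of the things that look like the part that bears awl_grip, take the one that is farthest to the robot's left at the start.

How it is judged:
By the outcome, as a careful person would: the job done as asked, in the order asked, and still so for the second after the job is handed in, with the robot touching nothing.
It also fails if it takes over 112 s, if anything falls off the work surface, if the arm or the gripper's body presses on something with over 40 N, if the wrist force passes 120 N, or if a joint passes its speed limit or range.

ROBOT

A 7-joint arm with a two-finger parallel gripper is mounted at the origin on the work surface. World frame = base frame: x ahead of the robot, y to its left, z up, the work surface at z = 0. Lengths are in m, angles in rad, forces in N, time in s.
With the tool pointing down it reaches from about 0.4 to 0.9 m from the base axis. Payload 5.5 kg.
Tool frame: the origin (TCP) lies midway between the tips of the shut fingers; the grasp point (between the pads) lies 19 mm behind it (manip.grip_depth is the distance from the TCP to the grasp point, in m); z points along the fingers, x is the direction in which the jaws open and shut, and the axes are right-handed (so a half turn about z gives the same grasp; the last joint's range is limited). The gripper opens to 92 mm and grips with 3 to 60 N. Pads are 19 mm wide; open, the fingers measure 130 mm over their backs; the gripper's body (75 mm by 190 mm) begins 47 mm behind the grasp point.
Start: joints at [-1.015, 0.501, -0.427, 1.55, 0.221, 1.138, -0.21], TCP at [0.188, 0.622, 0.227] pointing down, gripper open.
Joint ranges: [-2.88, 2.88], [-0.31, 2.03], [-1.54, 1.56], [0.2, 2.42], [-1.41, 4.55], [0.19, 2.02], [-2.57, 2.57]. Speed limits (rad/s): [2.57, 2.57, 3.14, 3.14, 3.14, 3.14, 3.14].

INTERFACE

Orientations are given as a unit quaternion [x, y, z, w].
In Python, from bench import manip, effector, viewer gives the robot as it stands. Calls block until the motion is done:
- manip.move_pose(position, orientation): joint-space move of the TCP to a pose.
- manip.servo_line(position, ori=None, vel=0.15): straight line of the TCP; ori=None keeps the orientation; vel is the mean speed in m/s.
- manip.movej(angles): joint-space move.
- effector.open_jaws() and effector.close(f_grip=None): open the fingers fully, or close them until they stop; f_grip is the grip in N (None keeps the last).
- manip.sleep(seconds).
- manip.solve_ik(position, orientation): joint angles nearest the present ones, or None.
- viewer.get_image(name): name is "scene" or "side" or "wrist"; returns the picture (384x512x3 uint8, red, green, blue); there is no depth.
- viewer.get_calibration(name): a dict with "vfov" (degrees; the focal length in pixels is half the picture's height over the tangent of half this angle, whatever the lens; pixels are square), "cx", "cy" (the principal point, pixels), "eye" and "attitude" of the camera in the world. Camera axes: x right, y down, z forward; pixel columns grow to the right and rows downward; lengths in m; the calibration is good to about 2 mm. The wrist camera is an equidistant fisheye: a pixel r from the principal point sees the ray r / f radians off the axis. A picture is of the moment at which its call begins: read the wrist's pose just before it. get_calibration takes no time and is no camera call; for the wrist camera it gives the pose at the moment of the call.
A pose or a line that the arm cannot do raises manip.PlanningError and nothing moves.
- manip.hand_in(): hands the job in, once; it reports no verdict.
Readings, each from a call of its own:
- manip.current_clock(): time.
- manip.current_q(): joint angles.
- manip.current_joint_velocities(): joint speeds.
- manip.current_tau(): joint torques, N m.
- manip.current_tool_pos(): TCP position.
- manip.current_tcp_rot(): TCP orientation.
- manip.current_force(): force on the tool from outside, world axes, zero at the start.
- manip.current_wrist_torque(): the same for the moment, N m.
- manip.current_finger_gap(): finger opening in m.
Only numpy, scipy, OpenCV 4.12 (cv2) and the standard library are available. Lean on these libraries where they do the work, as an engineer would, in place of code of your own. Each camera call takes 0.05 s, during which the arm holds its last target. There are 200 camera calls.

## Working session

There is one attempt and no reset: what is moved stays moved. The work goes in short steps, each a Python script; the robot and the scene stay as the last script left them, time stands still between calls to the robot, and variables do not carry over. Pictures are saved under pics/ and viewed, about 12 in all and at most 16, crops included, and the job is handed in when it is done.

```bash
mkdir -p pics; ls
python3 - <<'E'
from bench import manip,effector,viewer
import cv2
for n in("scene","side","wrist"):
    print(n,viewer.get_calibration(n)); im=viewer.get_image(n); cv2.imwrite(f"pics/{n}0.png",im[:,:,::-1])
print(manip.current_clock(),manip.current_tcp_rot(),manip.grip_depth)
E
```

```text
pics
scene {'vfov': 57.96810694382016, 'cx': 258.6430337713327, 'cy': 192.06818403704162, 'eye': array([0.68679436, 0.40370046, 0.72257157]), 'attitude': array([ 0.23863737,  0.92462021, -0.28571419, -0.08060448])}
side {'vfov': 57.80341607394953, 'cx': 259.5855236646793, 'cy': 191.73359372114447, 'eye': array([ 0.16226051, -0.53530455,  0.82756456]), 'attitude': array([ 0.91507916, -0.23857645,  0.07795805, -0.31564845])}
wrist {'vfov': 65.70646984690485, 'cx': 254.73247812327702, 'cy': 193.99069612933542, 'eye': array([0.10760117, 0.64600332, 0.38272751]), 'attitude': array([0.79269185, 0.58931655, 0.0924653 , 0.12568133])}
0.15 [ 8.02680603e-01  5.96408669e-01 -6.17527948e-04  4.09355899e-04] 0.0188
```

View pics/scene0.png

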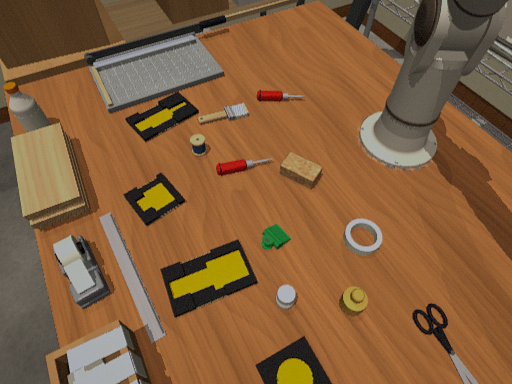

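View pics/side0.png

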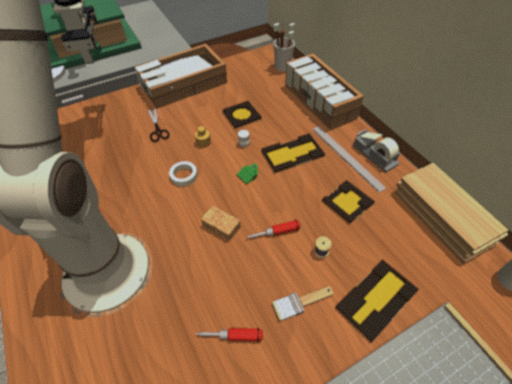

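The scene picture shows red tools at (232,166) and (270,96), the brush at (225,113), clip at (275,237), weight at (354,300), jar at (286,296) and spool at (198,145). It also shows trays at (162,115), (155,198), (210,275) and (293,370). Next I'll compute positions.

```bash
cat > h.py <<'E'
import numpy as np,cv2
from scipy.spatial.transform import Rotation as R
def ray(c,px,fish=False):
    px=np.atleast_2d(px).astype(float); f=192/np.tan(np.radians(c['vfov']/2))
    d=(px-[c['cx'],c['cy']])/f
    if fish:
        r=np.linalg.norm(d,axis=1,keepdims=True)+1e-9; d=np.hstack([d/r*np.sin(r),np.cos(r)])
    else: d=np.hstack([d,np.ones((len(d),1))])
    return R.from_quat(c['attitude']).apply(d)
def toplane(c,px,z,fish=False):
    d=ray(c,px,fish); e=np.array(c['eye']); return (e+d*((z-e[2])/d[:,2])[:,None])[:,:2]
def proj(c,P,fish=False):
    f=192/np.tan(np.radians(c['vfov']/2)); p=R.from_quat(c['attitude']).inv().apply(np.atleast_2d(P)-c['eye'])
    if fish:
        r=np.linalg.norm(p[:,:2],axis=1); a=np.arctan2(r,p[:,2]); q=p[:,:2]/r[:,None]*a[:,None]
    else: q=p[:,:2]/p[:,2:]
    return q*f+[c['cx'],c['cy']]
RNG={'yellow':((22,150,80),(34,255,255)),'red':((0,190,70),(6,255,255)),'green':((50,120,40),(85,255,255))}
def blobs(im,col,amin=60):
    hsv=cv2.cvtColor(im,cv2.COLOR_RGB2HSV); m=cv2.inRange(hsv,*RNG[col])
    if col=='red': m|=cv2.inRange(hsv,(174,190,70),(180,255,255))
    cs=cv2.findContours(m,cv2.RETR_EXTERNAL,cv2.CHAIN_APPROX_NONE)[0]
    return [c[:,0,:] for c in cs if cv2.contourArea(c)>amin]
def ortho(im,c,x0,x1,y0,y1,z,res,fish=False):
    # rows: x decreasing (far on top), cols: y decreasing (left on left)
    xs=np.arange(x1,x0,-res); ys=np.arange(y1,y0,-res); X,Y=np.meshgrid(xs,ys,indexing='ij')
    m=proj(c,np.c_[X.ravel(),Y.ravel(),np.full(X.size,z)],fish).astype(np.float32).reshape(*X.shape,2)
    return cv2.remap(im,m,None,cv2.INTER_LINEAR)
E
python3 - <<'E'
from h import *; from bench import viewer
for n in("scene","side"):
    im=cv2.imread(f"pics/{n}0.png")[:,:,::-1].copy(); c=viewer.get_calibration(n)
    for col in RNG:
        for b in blobs(im,col):
            z={'yellow':.004,'red':.013,'green':.012}[col]
            (u,v),(w,h),a=cv2.minAreaRect((toplane(c,b,z)*1000).astype(np.float32))
            print(n,col,b.mean(0).round(),'xy',round(u),round(v),'size',round(w),round(h),round(a))
    o=ortho(im,c,-.1,.95,-.6,.9,.01,.0019); print(o.shape)
    cv2.imwrite(f"pics/o_{n}.png",o[:,:,::-1])
E
```

```text
scene yellow [294. 373.] xy 576 360 size 42 65 61
scene yellow [355. 299.] xy 393 307 size 48 49 61
scene yellow [209. 276.] xy 639 117 size 68 164 85
scene yellow [155. 198.] xy 673 -131 size 77 68 11
scene yellow [160. 117.] xy 554 -397 size 164 47 11
scene red [230. 167.] xy 465 -123 size 37 78 76
scene red [269.  95.] xy 237 -318 size 42 75 62
scene green [273. 238.] xy 475 107 size 62 55 11
(553, 790, 3)
side yellow [377. 297.] xy 558 -395 size 166 48 13
side yellow [347. 201.] xy 678 -127 size 75 70 11
side yellow [291. 153.] xy 642 118 size 72 165 80
side yellow [241. 113.] xy 585 377 size 63 65 4
side red [245. 334.] xy 238 -315 size 26 74 61
side red [286. 227.] xy 468 -121 size 31 78 76
side green [248. 173.] xy 472 107 size 71 50 25
(553, 790, 3)
```

View pics/o_scene.png

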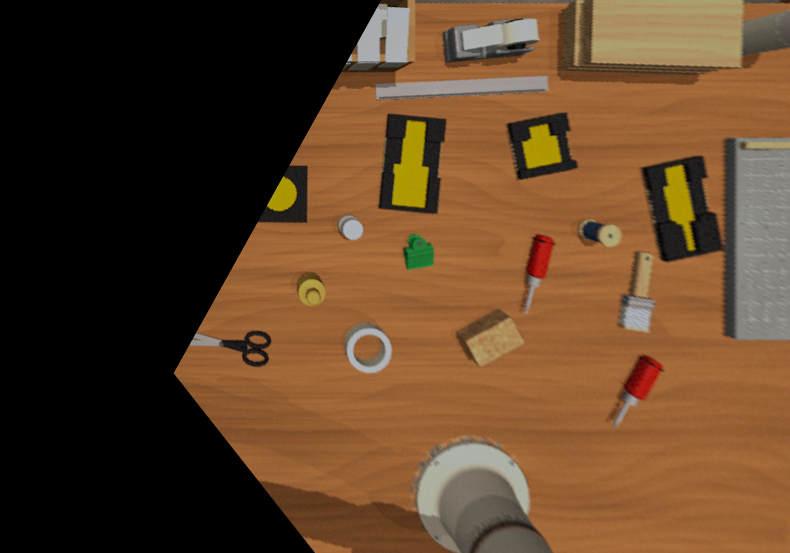

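Run:
```python
from h import *; from bench import manip,viewer
import pickle
S=np.sqrt(.5); D=[]
for i,p in enumerate([(.50,.23,.33),(.50,-.24,.33)]):
    manip.move_pose(p,[S,S,0,0]); c=viewer.get_calibration("wrist"); im=viewer.get_image("wrist"); D.append((c,im))
    cv2.imwrite(f"pics/w{i}.png",im[:,:,::-1]); print(manip.current_clock(),c['eye'],manip.current_q().round(2) if hasattr(manip.current_q(),'round') else manip.current_q())
pickle.dump(D,open("w.pkl","wb"))
cv2.imwrite("pics/w01.png",np.hstack([D[0][1],D[1][1]])[:,:,::-1][:, :, :])
o=[ortho(im,c,.25,.75,*y,.012,.00125,True) for (c,im),y in zip(D,[(0.,.45),(-.5,-.05)])]
o=np.hstack(o); print(o.shape); cv2.imwrite("pics/wo.png",o[:,:,::-1])
```

```text
2.0583 [0.41595988 0.23084805 0.48680847] [-0.22  0.22 -0.32  1.68  0.07  1.26  1.03]
3.825 [ 0.4171998  -0.23882299  0.48688546] [ 0.4   0.21 -0.    1.68 -0.    1.25  1.97]
(400, 720, 3)
```

View pics/wo.png

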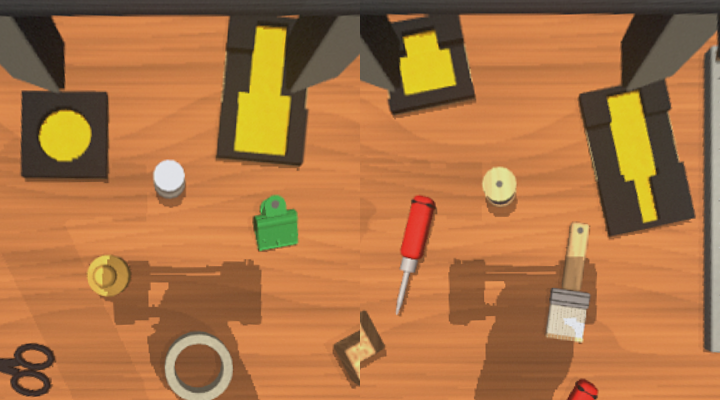

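The wrist ortho shows everything needed: awl (412,255), brush (570,280), clip (275,222), weight (108,275), weight tray (65,135), brush tray (262,95), clip tray (430,62) and awl tray (638,155). Next: precise poses, plus a crop to confirm the awl.

```bash
cat > m.py <<'E'
from h import *; from bench import viewer
import pickle
D=pickle.load(open("w.pkl","rb"))
V=[('scene',viewer.get_calibration('scene'),cv2.imread("pics/scene0.png")[:,:,::-1].copy(),False),('side',viewer.get_calibration('side'),cv2.imread("pics/side0.png")[:,:,::-1].copy(),False)]+[(f'w{i}',D[i][0],D[i][1],True) for i in(0,1)]
# name: approx grip xy, slot, rect centre x, length, width; axis towards -x
T={'awl':((.57,-.40),.034,.015,.166),'brush':((.65,.118),.034,.012,.164),'clip':((.67,-.13),(-.030,.026),-.013,.078),'weight':((.58,.37),None,0,.068)}
def tray(name,v):
    g,slot,cx,L=T[name]; n,c,im,fi=v
    for b in blobs(im,'yellow',150):
        lo=toplane(c,b,.004,fi); hi=toplane(c,b,.014,fi)
        if np.linalg.norm((lo.min(0)+lo.max(0))/2-g)>.04: continue
        k=5; t=np.roll(lo,-k,0)-np.roll(lo,k,0); nrm=np.c_[t[:,1],-t[:,0]]
        A=cv2.contourArea(lo.astype(np.float32),True); nrm*=np.sign(A) 
        cen=lo.mean(0)
        d=ray(c,b,fi)[:,:2]; far=(d*nrm).sum(1)>0
        P=np.where(far[:,None],lo,hi)
        for _ in range(3):
            (u,w),(s1,s2),a=cv2.minAreaRect((P*1000).astype(np.float32)); ctr=np.array([u,w])/1000
            if name=='weight': return n,ctr,np.array([s1,s2])
            ang=[np.radians(a+90*i) for i in range(4)]
            if name!='clip': ang=ang[0::2] if s1>s2 else ang[1::2]
            yaw=min(ang,key=lambda q:np.cos(q)); ux=np.array([np.cos(yaw),np.sin(yaw)])
            org=ctr-cx*ux; X=(lo-org)@ux
            s=slot if isinstance(slot,tuple) else (-slot,slot)
            ins=(X>s[0])&(X<s[1]+(.01 if name=='clip' else 0)*0)
            P=np.where((far|ins)[:,None],lo,hi)
        return n,org,np.degrees(yaw)%360,np.array([s1,s2])
if __name__=='__main__':
    for t in T:
        for v in V:
            r=tray(t,v)
            if r: print(t,*[np.round(q,4) if not isinstance(q,str) else q for q in r])
    for n,c,im,fi in V:
        for col,z in(('red',.013),('green',.011)):
            for b in blobs(im,col):
                p=toplane(c,b,z,fi); (u,w),s,a=cv2.minAreaRect((p*1000).astype(np.float32)); print(n,col,round(u,1),round(w,1),np.round(s,1),round(a,1))
    n,c,im,fi=V[2]
    for b in blobs(im,'yellow',150):
        for z in(.02,.03): print(np.round(cv2.minEnclosingCircle((toplane(c,b,z,fi)*1000).astype(np.float32))[0],1),z)
    s=lambda o:cv2.resize(o,(400,400),interpolation=cv2.INTER_CUBIC)
    c,im=D[1]; a=s(ortho(im,c,.32,.54,-.24,-.02,.013,.0005,True)); 
    n,c2,i2,_=V[1]; bb=s(ortho(i2,c2,.12,.34,-.42,-.20,.013,.0005))
    cv2.imwrite("pics/c.png",np.hstack([a,bb])[:,:,::-1])
E
python3 m.py
```

```text
awl scene [ 0.5693 -0.3921] 190.7627 [167.1969  51.1328]
awl side [ 0.5706 -0.3921] 192.7828 [170.4837  47.99  ]
awl w1 [ 0.5689 -0.3922] 192.5504 [164.785   47.5616]
brush scene [0.6513 0.1157] 174.4068 [ 68.349  164.4063]
brush side [0.653  0.1183] 175.3265 [ 74.2096 169.2233]
brush w0 [0.6507 0.1168] 174.7586 [ 67.444  162.9935]
brush w1 [0.6319 0.1178] 174.9878 [ 67.7963 125.213 ]
clip scene [ 0.6612 -0.1331] 191.0231 [78.465  68.4085]
clip side [ 0.6654 -0.1298] 190.7216 [74.576  69.8327]
clip w0 [ 0.649  -0.1305] 190.7762 [47.2786 74.8256]
clip w1 [ 0.6642 -0.1317] 191.0106 [73.8042 67.441 ]
weight scene [0.5764 0.36  ] [42.7082 66.0213]
weight w0 [0.5824 0.3701] [67.1654 65.5037]
scene red 465.0 -122.7 [37.2 78.1] 76.1
scene red 236.8 -317.9 [41.6 74.9] 61.7
scene green 475.1 106.2 [62.1 55.5] 11.3
side red 238.4 -315.5 [26. 74.] 60.8
side red 468.4 -120.8 [31.4 77.7] 75.8
side green 472.7 108.0 [71.  50.1] 25.1
w0 red 466.9 -122.2 [35.3 79. ] 76.5
w0 green 472.4 104.8 [66.9 51.5] 2.2
w1 red 461.6 -120.5 [27.6 69. ] 76.4
w1 red 267.4 -334.8 [28.1 11.2] 58.0
w1 red 255.8 -324.9 [32.4 17.9] 85.6
w1 green 473.9 106.6 [68.2 63.9] 10.7
[ 654.5 -119.1] 0.02
[ 649.3 -111.6] 0.03
[631.2 122. ] 0.02
[626.6 124.3] 0.03
[578.1 366.8] 0.02
[574.6 363.9] 0.03
```

View pics/c.png

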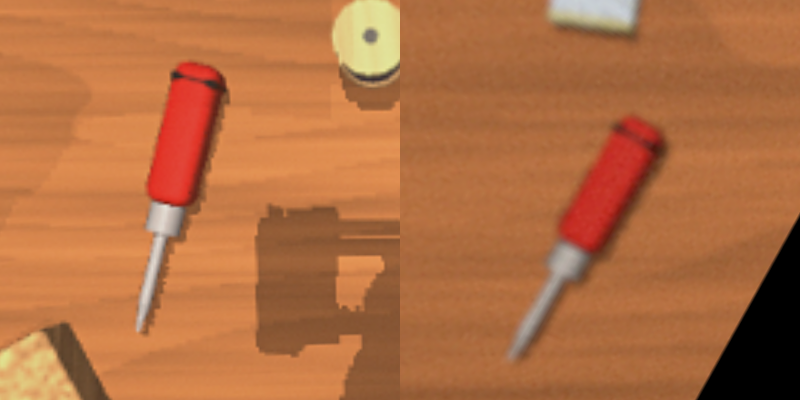

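The two red awls, (412,255) in the wrist ortho (y ≈ -0.12) and scene (270,96) (y ≈ -0.32), are the same shape. The first is farther to the robot's left, so it is the one meant, and the left crop confirms it is an awl. I'll pick it now.

```bash
cat > t.py <<'E'
from h import *; from bench import manip,effector,viewer
def quat(yaw,s):
    x=s*np.array([-np.sin(yaw),np.cos(yaw),0]); z=np.array([0,0,-1.]); return R.from_matrix(np.c_[x,np.cross(z,x),z]).as_quat()
def transfer(a,ya,b,yb,zp,f,shift=0,hi=.16,drop=.0045,look=None):
    a,b=np.array(a),np.array(b); ya,yb=np.radians([ya,yb]); best=None
    a=a+shift*np.array([np.cos(ya),np.sin(ya)]); b=b+shift*np.array([np.cos(yb),np.sin(yb)])
    for s in(1,-1):
        q=[manip.solve_ik([*p,z],quat(y,s)) for p,y,z in((a,ya,zp),(b,yb,zp+drop),(a,ya,hi),(b,yb,hi))]
        if any(k is None for k in q): continue
        m=max(abs(k[6]) for k in q)
        if best is None or m<best[0]: best=(m,s)
    print('best',best); s=best[1]; qa,qb=quat(ya,s),quat(yb,s)
    effector.open_jaws(); manip.move_pose([*a,hi],qa); 
    manip.servo_line([*a,zp],vel=.15); print('down F',np.round(manip.current_force(),1))
    effector.close(f); print('gap',manip.current_finger_gap())
    manip.servo_line([*a,hi],vel=.15); print('lift gap',manip.current_finger_gap(),np.round(manip.current_force(),1))
    if look: c=viewer.get_calibration('wrist'); im=viewer.get_image('wrist'); cv2.imwrite(look,im[:,:,::-1])
    manip.move_pose([*b,hi],qb); manip.servo_line([*b,zp+drop],vel=.1)
    print('place F',np.round(manip.current_force(),1),manip.current_tool_pos())
    effector.open_jaws(); manip.servo_line([*b,hi+.04],vel=.15); print('t',manip.current_clock())
E
python3 - <<'E'
from t import *
transfer((.447,-.118),167,(.569,-.392),192.5,.003,25,look="pics/awl_l.png")
im=viewer.get_image('scene'); cv2.imwrite('pics/s1.png',cv2.resize(im[60:200,80:320],None,fx=2.5,fy=2.5)[:,:,::-1])
E
```

```text
best (np.float64(0.8975990345736797), 1)
down F [ 0.3 -0.3 -0.1]
gap 0.025878196035693864
lift gap 0.025778760266753756 [-0.2 -0.  -0.2]
place F [0.6 1.  0.4] [ 0.56947105 -0.39232597  0.00828008]
t 15.3583
```

View pics/s1.png

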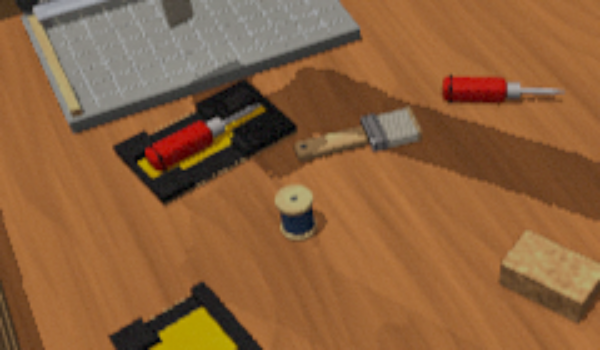

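The crop shows the awl lying in its cut-out at (190,135). The brush is next.

Run:
```python
from t import *
c=viewer.get_calibration('wrist'); im=viewer.get_image('wrist')
o=ortho(im,c,.42,.70,-.50,-.28,.012,.0005,True)
o2=ortho(im,c,.28,.56,-.42,-.20,.010,.0005,True); cv2.imwrite('pics/b.png',np.hstack([o,o2])[:,:,::-1])
```

```text
(no output)
```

View pics/b.png

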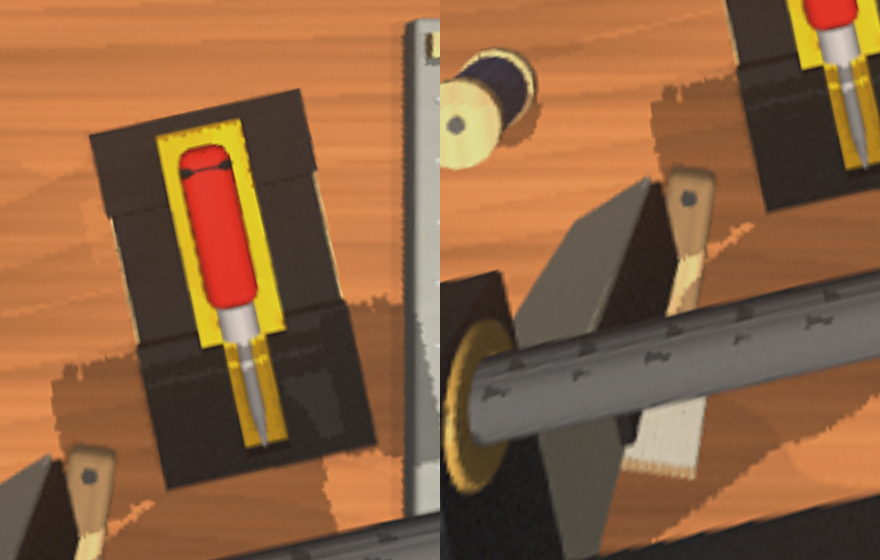

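The awl lies centred in its cut-out. Now the brush and then the weight.

Run:
```python
from t import *
transfer((.411,-.318),174.4,(.651,.117),174.8,.003,20)
c=viewer.get_calibration('wrist'); im=viewer.get_image('wrist')
o=ortho(im,c,.48,.76,.0,.25,.012,.0008,True)
manip.move_pose([.46,.22,.30],quat(np.pi,-1))
c=viewer.get_calibration('wrist'); im=viewer.get_image('wrist')
o2=ortho(im,c,.34,.62,.0,.42,.030,.0008,True)
import pickle; pickle.dump((c,im),open('w2.pkl','wb'))
cv2.imwrite('pics/b2.png',np.hstack([o,o2])[:,:,::-1]); print(o.shape,o2.shape,c['eye'],manip.current_clock())
```

```text
best (np.float64(1.346419468804859), 1)
down F [ 1.6  0.7 -1. ]
gap 0.023762580853961532
lift gap 0.02387389255479066 [-0.5 -0.3 -1.3]
place F [0.3 0.  0. ] [0.65155446 0.11708785 0.00823519]
t 25.9667
(350, 313, 3) (350, 525, 3) [0.37685922 0.21926928 0.45643425] 27.9583
```

View pics/b2.png

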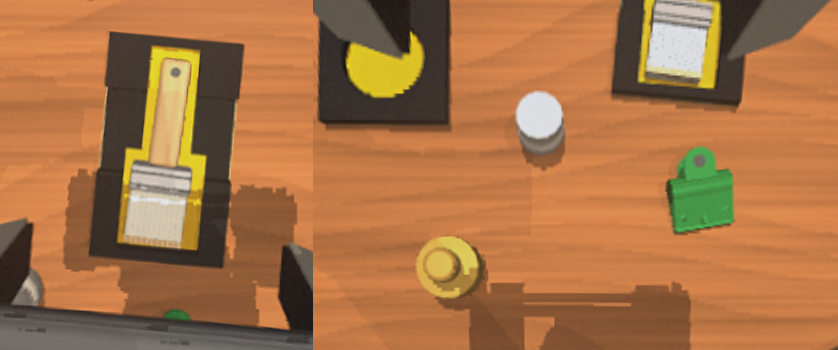

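The brush is seated in its cut-out at (160,160). The weight's body is centred at (448,267), giving about (0.405, 0.311). The clip's jaw edge is at (704,227), giving a grip point of about (0.460, 0.105) at yaw 191°. Weight, then clip.

Run:
```python
from t import *
transfer((.405,.311),180,(.582,.370),180,.015,40,hi=.18,drop=.005)
c=viewer.get_calibration('wrist'); im=viewer.get_image('wrist')
o=ortho(im,c,.46,.70,.24,.48,.02,.0007,True)
transfer((.460,.105),191,(.662,-.1315),191,.004,15,shift=-.003)
c=viewer.get_calibration('wrist'); im=viewer.get_image('wrist')
o2=ortho(im,c,.54,.78,-.25,.0,.014,.0007,True)
cv2.imwrite('pics/b3.png',np.hstack([o,o2])[:,:,::-1])
```

```text
best (np.float64(0.5219367535493697), -1)
down F [ 0.3 -0.2  0.6]
gap 0.04943207902659666
lift gap 0.04886705665457708 [-0.2 -0.4 -5.6]
place F [-0.4  0.6 -5.6] [0.58246448 0.37037473 0.02082543]
t 36.9667
best (np.float64(1.4733498049449798), -1)
down F [ 0.2 -0.5 -0.8]
gap 0.04997388821464807
lift gap 0.049577647660538286 [-1.1  0.7 -0.7]
place F [ 0.3  0.7 -0. ] [ 0.66550774 -0.13100905  0.00927385]
t 46.6
```

View pics/b3.png

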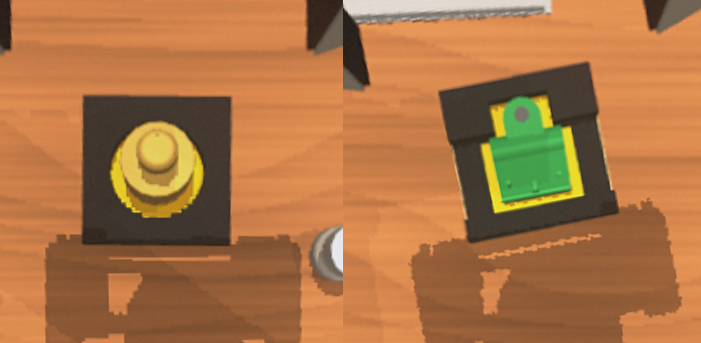

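Weight at (155,165) stands in its round cut-out. The clip at (530,155) lies in its own, aligned. Last check from the fixed cameras: clip and weight seating, jar and spool unmoved.

Run:
```python
from t import *
manip.move_pose([.42,.05,.35],quat(np.pi,-1)); manip.sleep(.5)
a=viewer.get_image('scene'); b=viewer.get_image('side')
for n,v in(('scene',a),('side',b)):
    old=cv2.imread(f'pics/{n}0.png')[:,:,::-1].copy(); c=viewer.get_calibration(n)
    for nm,P in(('jar',(.521,.24,.023)),('spool',(.512,-.226,.023))):
        u,w=proj(c,P)[0].astype(int); A=old[w-20:w+20,u-16:u+16]; B=v[w-26:w+26,u-22:u+22]
        r=cv2.minMaxLoc(cv2.matchTemplate(B,A,cv2.TM_CCOEFF_NORMED)); print(n,nm,(u,w),'shift',r[3][0]-6,r[3][1]-6,round(r[1],3))
k=lambda v,y,x:cv2.resize(v[y:y+66,x:x+88],(400,300),interpolation=cv2.INTER_CUBIC)
cv2.imwrite('pics/f.png',np.vstack([np.hstack([k(a,165,112),k(b,168,305)]),np.hstack([k(a,318,250),k(b,80,200)])])[:,:,::-1]); print(manip.current_clock())
```

```text
scene jar (np.int64(286), np.int64(296)) shift 0 0 0.996
scene spool (np.int64(198), np.int64(144)) shift 0 0 0.99
side jar (np.int64(242), np.int64(138)) shift 0 0 0.979
side spool (np.int64(321), np.int64(248)) shift 0 0 0.991
48.5333
```

View pics/f.png

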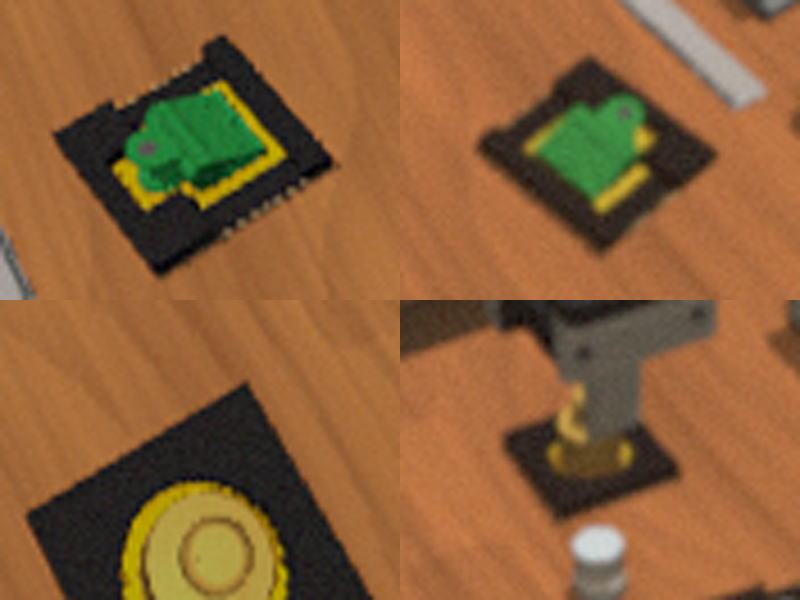

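The clip lies flat with yellow showing at tabs, sides and jaw; the weight stands inside the round cut-out, and jar and spool show zero pixel shift. I'll hand in.

```bash
python3 -c "
from bench import manip
print(manip.hand_in(),manip.current_clock())"
```

```text
the job is handed in; nothing more can be done
the job is handed in; nothing more can be done
```

The awl, brush, weight and clip are each in their own tray, in that order. I took the left-hand awl of the two look-alikes. I let go of everything and handed in at about 48.5 s of the 112 s allowed.

**Checks that passed:**
- **Grasps:** the finger openings matched the parts: 26, 24, 49 and 50 mm for awl, brush, weight and clip.
- **Seating:** after release, the wrist pictures showed awl and brush inside their cut-outs, pointing the right way. The last fixed-camera pictures showed the clip lying flat and the weight standing upright.
- **Bystanders:** the jar and spool showed no pixel shift in either fixed camera.

**Less certain:**
- **Clip:** it may sit 2–4 mm towards the tab end of its cut-out, still inside it.
- **Weight:** the gripper hid part of it in the last side picture, so there I relied on the scene and wrist views.

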